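# Lock the loose leg of the screen stand at its partner's length mark

## Task

One of the two sliding legs of the screen stand is already drawn out and locked; the other is loose, its cam lever standing up, and a spring keeps it tucked in. Draw the loose leg out to the same mark on its rail scale as the locked leg, and keep hold of it there all the while you swing its lever fully down to lock it. Finish still holding the leg, without letting go, and leave the locked leg and the things around the stand alone.

Things in the scene. Friction and masses are not known exactly. Their poses are not given: they have to be found in the camera images.
- stand: fixed screen stand: dark steel beam 70 x 360 mm, 54 high, mast socket on its middle (top at 94). Origin: under the beam's centre on the cabinet top, z up. Two aluminium rails (24 wide, 12 thick, top at 50 mm) run from it to -x, at y = +110 and -110 mm, to end caps at x = -259. Both bear the same scale, a line every 10 mm, each fifth one full width
- leg_a: one of two like legs, left or right by chance: dark clamp shoe on a rail (37 mm along x, 44 along y, 72 high), cross foot 26 x 132 mm, 18 high. Origin: under the shoe's middle; axes parallel to the stand's. Slides from x = -75 (tucked in) to -215 mm of the stand, drawn out to -x. Its -x face is read on the scale: same mark = same x in the stand's frame
- leg_b: the other leg, built and measured as leg_a. On both legs: while the lever is up the leg is loose and a spring of 1 to 3 N draws it back in (to +x) when let go; with the lever shut from the start it is locked and does not slide
- pivot_a (a point): on leg_a: middle of the lever's hinge pin, 61 mm above the leg's origin; axes parallel to the leg's. The pin runs along x (along the rail)
- pivot_b (a point): the same point on leg_b
- grip_a (a point): middle of the flat paddle of leg_a's aluminium cam lever, 58 mm from the pin (shut: 58 mm to the pin's -y and 4 mm above it, 47 mm above the foot). Paddle 20 mm wide (along the rail), 16 long, 8 thick; the arm from the pin to it is 13 wide; the tip is 74 mm from the pin. A good place to hold the leg: pinched lightly across the 20 mm it can turn between the fingers
- grip_b (a point): the same point on leg_b's lever
- lever_a (a joint): leg_a's cam lever, rad: 0 = shut (level, pointing to the leg's -y, on its stop), 1.57 = upright, at most 1.75. Swings about the pin, in the plane across the rail. Takes 2 to 3 N at the paddle, up to 6 N below 0.7 rad, where the cam bites on the rail and may push it back a little if left. Pinched hard it lags behind the fingers: press on down to the stop
- lever_b (a joint): the same for leg_b's lever
- tray: marble-look tray, 170 x 240 x 22 mm high, off to the left; bystander
- bell: chrome desk bell, 86 mm across, 69 mm high, standing in the tray; bystander
- jar: glass candy jar with a steel screw lid, 100 mm across, 126 mm high, off to the right; bystander
- remote: black remote, 160 x 45 x 18 mm, off to the right, nearer the robot; bystander

How it is judged:
By the outcome, as a careful person would: the job done as asked, in the order asked, and still so for the second after the job is handed in, while the arm keeps its last pose, push and grip.
It also fails if it takes over 45 s, if anything falls off the work surface, if the arm or the gripper's body presses on something with over 40 N, if the wrist force passes 120 N, or if a joint passes its speed limit or range.

## Robot

A 7-joint arm with a two-finger parallel gripper is mounted at the origin on the work surface. World frame = base frame: x ahead of the robot, y to its left, z up, the work surface at z = 0. Lengths are in m, angles in degrees, forces in N, time in s.
With the tool pointing down it reaches from about 0.35 to 0.775 m from the base axis. Payload 3.1 kg.
Tool frame: the origin (TCP) lies midway between the tips of the shut fingers; the grasp point (between the pads) lies r.grasp_offset behind it (r.grasp_offset is the distance from the TCP to the grasp point, in m); x points along the fingers, z is the direction in which the jaws open and shut, and the axes are right-handed (so a half turn about x gives the same grasp; the last joint's range is limited). The gripper opens to 85 mm and grips with 20 to 120 N. Pads are 22 mm wide; open, the fingers measure 114 mm over their backs; the gripper's body (76 mm by 85 mm) begins 54 mm behind the grasp point. The pads swing forward as they close: fully open they stand 13 mm farther back than shut.
Start: joints at [65.22, 17.813, 0.802, 86.603, -0.252, 75.585, -1.558], TCP at [0.21, -0.509, 0.231] pointing down, gripper open.
Joint ranges: [-154.91, 154.91], [-16.99, 109.72], [-72.82, 74.43], [7.12, 147.25], [-82.49, 262.49], [11.32, 116.49], [-174.64, 174.64]. Speed limits (degrees/s): [159.86, 159.86, 180, 180, 180, 180, 180].

## Interface

Orientations are given as [roll, pitch, yaw] about the fixed x, y, z axes, in that order (R = Rz(yaw) Ry(pitch) Rx(roll)).
In Python, from bench import r, get_image, camera_params gives the robot as it stands.
- The arm moves only by the shell command python3 -m inch 'ROWS' [FORCE]. ROWS is JSON, a list of rows, each a list of 5 numbers: the shift along the tool's x, y, z in units of 20 mm (1.0 is 20 mm), then the turn about the tool's x in units of 0.08 rad (1.0 is 0.08 rad), then the gripper's target within -1 to 1 (shut at 1, half-way at 0, fully open at -1). In form: [[dx, dy, dz, twist, fingers], ...]. A call has 1 to 12 rows; each row shifts and turns the pose as measured when the row begins, along the tool's axes as they then stand; what a row does not reach is not made up. A row lasts 1/10 s, in which the tool goes at most 50 mm and 8.59 degrees, less where a joint would pass 70% of its speed; a pose out of reach is approached as far as the arm can. A call with a number of a shift or a turn outside -1 to 1 is refused whole. A call with a gripper value outside its range is refused whole. The fingers move at their own pace and stop on an object; FORCE is the grip in N (left out, the last holds). Time passes only in rows, so rows that do not move let the fingers close. It gives the time, the measured TCP pose, the force and the opening at its end, in the units of the state.
- r.sense(): the state, without advancing time (a new reading comes with each control period).
- get_image(name): name is "side" or "top" or "wrist"; returns the picture (400x640x3 uint8, blue, green, red); there is no depth.
- camera_params(name): a dict with "mtx" (3x3 intrinsics, pixels), "k1" (the pictures are not rectified: a ray, as slopes to the right and down, at radius r is drawn at 1 + k1 r^2 times it, then the intrinsics apply), "extrinsics" (4x4, takes a point from camera to world coordinates). Camera axes: x right, y down, z forward; pixel columns grow to the right and rows downward; lengths in m; the calibration is good to about 2 mm. A picture is of the moment at which its call begins: read the wrist's pose just before it. camera_params takes no time and is no camera call; for the wrist camera it gives the pose at the moment of the call.
- r.close_job(): hands the job in, once; it reports no verdict.
The state is a dict: "clock": time; "q": joint angles; "joint_velocities": joint speeds; "tau": joint torques, N m; "tool_pos": TCP position; "ee_rot": TCP orientation; "contact_force": force on the tool from outside, world axes, zero at the start; "moment": the same for the moment, N m; "width": opening from 0.0 (shut) to 1.0 (fully open).
Only numpy, scipy, OpenCV 4.12 (cv2) and the standard library are available. Lean on these libraries where they do the work, as an engineer would, in place of code of your own. Each camera call takes 0.05 s, during which the arm holds its last target.

## Working session

There is one attempt and no reset: what is moved stays moved. The work goes in short steps, Python scripts to look and compute and a shell command to move; the robot and the scene stay as the last step left them, time stands still between calls to the robot, and variables do not carry over. Pictures are saved under pics/ and viewed, and the job is handed in when it is done.

```bash
ls; mkdir -p pics; python3 - <<'E'
from bench import r,get_image,camera_params
import cv2
print(r.sense(), r.grasp_offset)
for n in("side","top","wrist"):
    p=camera_params(n); print(n,p)
    cv2.imwrite(f"pics/{n}0.png",get_image(n))
E
```

```text
pics
{'clock': 0.0, 'q': array([65.21869443, 17.86017448,  0.80204138, 86.69241548, -0.25299931,
       75.58365607, -1.55760649]), 'joint_velocities': array([ 0.09333288,  0.04051056,  0.06399925, -0.05038299, -0.02309919,
       -0.0381531 , -0.09146237]), 'tau': array([-2.11038914e-04, -3.79917562e+01,  1.46062374e-01, -2.30590886e+01,
        1.22151570e-02,  1.37990591e-02, -6.49759670e-06]), 'tool_pos': array([ 0.20925346, -0.50784971,  0.23022037]), 'ee_rot': array([-177.97774358,   89.86552527,  114.41899671]), 'contact_force': array([-0.59988666, -0.10066185, -0.36819964]), 'moment': array([0.02476948, 0.0046554 , 0.04023378]), 'width': 1.0052812180201918} 0.0187
side {'mtx': array([[505.91444619,   0.        , 318.96607987],
       [  0.        , 505.91444619, 193.72628455],
       [  0.        ,   0.        ,   1.        ]]), 'k1': 0.041433096449015175, 'extrinsics': array([[-0.77725705, -0.30001007,  0.55305102, -0.3202365 ],
       [-0.62918171,  0.37251738, -0.68217387,  1.07900067],
       [-0.00136209, -0.87819403, -0.47830261,  0.84758718],
       [ 0.        ,  0.  
[... 247 characters left out ...]
rray([[-0.00228398, -0.99356652,  0.11322704,  0.37389097],
       [-0.99970113,  0.00502458,  0.02392496,  0.00162883],
       [-0.02433996, -0.11313855, -0.99328104,  1.52954843],
       [ 0.        ,  0.        ,  0.        ,  1.        ]])}
wrist {'mtx': array([[282.73110195,   0.        , 322.15037063],
       [  0.        , 282.73110195, 197.69585644],
       [  0.        ,   0.        ,   1.        ]]), 'k1': 0.01763058680393139, 'extrinsics': array([[ 0.38083547, -0.88481453, -0.26845409,  0.27596397],
       [-0.9246388 , -0.36528589, -0.10774649, -0.47915765],
       [-0.00272683,  0.28925676, -0.95724767,  0.37319439],
       [ 0.        ,  0.        ,  0.        ,  1.        ]])}
```

View pics/side0.png

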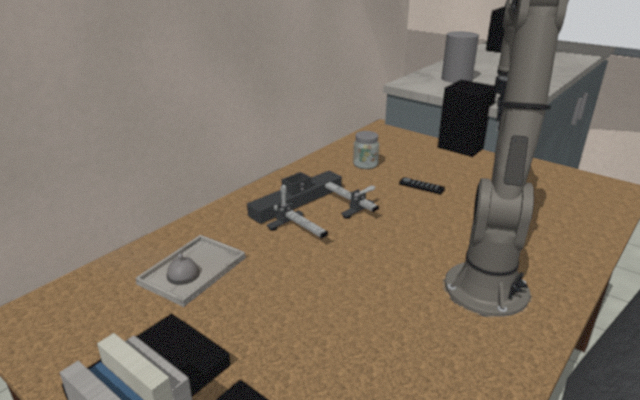

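View pics/top0.png

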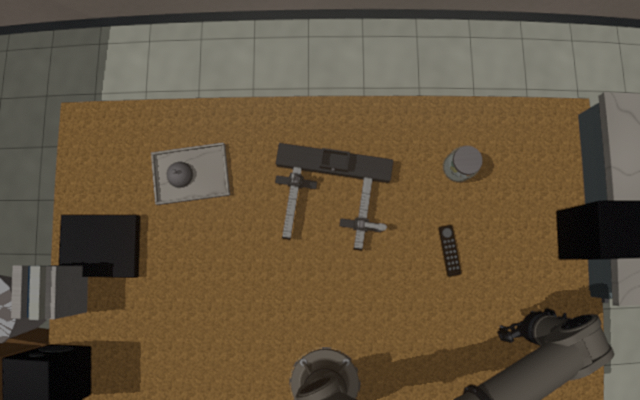

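View pics/wrist0.png

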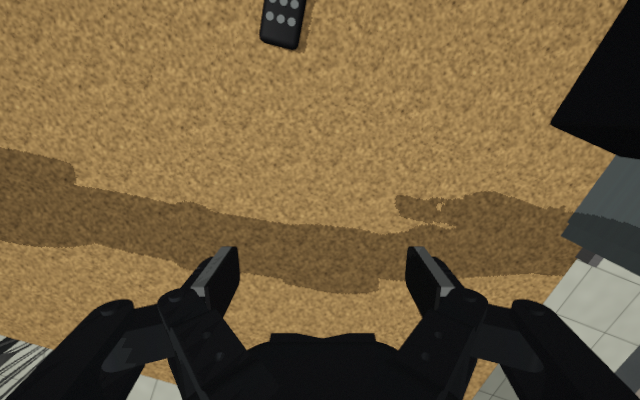

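```bash
cat > h.py <<'E'
import numpy as np, cv2
from bench import r,get_image,camera_params
def proj(P,pts):
    pts=np.atleast_2d(pts).astype(float)
    E=P['extrinsics'];c=(pts-E[:3,3])@E[:3,:3]
    s=c[:,:2]/c[:,2:];rr=(s**2).sum(1,keepdims=True);s=s*(1+P['k1']*rr)
    K=P['mtx'];return np.c_[s[:,0]*K[0,0]+K[0,2],s[:,1]*K[1,1]+K[1,2]]
def ray(P,uv):
    K=P['mtx'];d=np.array([(uv[0]-K[0,2])/K[0,0],(uv[1]-K[1,2])/K[1,1]]);s=d.copy()
    for _ in range(20): s=d/(1+P['k1']*(s@s))
    E=P['extrinsics'];return E[:3,3],E[:3,:3]@np.r_[s,1]
def atz(P,uv,z):
    o,d=ray(P,uv);return o+d*(z-o[2])/d[2]
def S(x,y,yaw,p):
    p=np.atleast_2d(p).astype(float);c,s=np.cos(yaw),np.sin(yaw)
    return np.c_[x+c*p[:,0]-s*p[:,1],y+s*p[:,0]+c*p[:,1],p[:,2]]
E
python3 - <<'E'
from h import *
im=cv2.imread('pics/top0.png');c=im[135:260,260:410]
cv2.imwrite('pics/top0z.png',cv2.resize(c,None,fx=5,fy=4.8,interpolation=cv2.INTER_CUBIC)) if 0 else cv2.imwrite('pics/top0z.png',cv2.resize(c,None,fx=4.8,fy=4.8,interpolation=cv2.INTER_CUBIC))
im=cv2.imread('pics/side0.png');c=im[165:250,235:390]
cv2.imwrite('pics/side0z.png',cv2.resize(c,None,fx=5,fy=5,interpolation=cv2.INTER_CUBIC))
P=camera_params('top')
for uv in[(281,144),(392,158),(391,181),(277,166)]: print(uv,atz(P,uv,.054))
for uv in[(288,238),(359,249)]: print(uv,atz(P,uv,.05))
E
```

```text
(281, 144) [0.73641892 0.13386524 0.054     ]
(392, 158) [ 0.68993857 -0.20886271  0.054     ]
(391, 181) [ 0.61813001 -0.2040721   0.054     ]
(277, 166) [0.66701163 0.14577206 0.054     ]
(288, 238) [0.44532113 0.11129681 0.05      ]
(359, 249) [ 0.41123899 -0.10363111  0.05      ]
```

View pics/top0z.png

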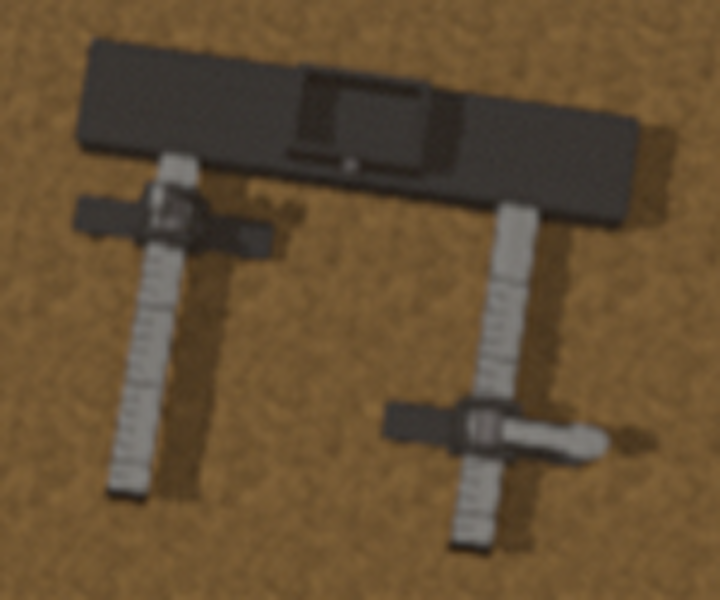

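View pics/side0z.png

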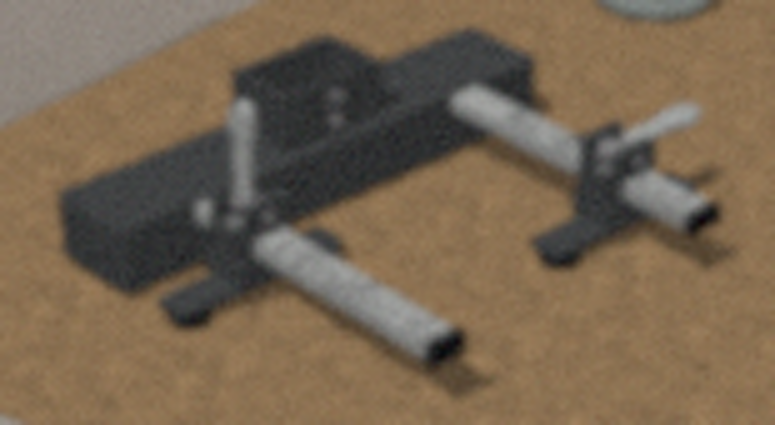

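```bash
cat >> h.py <<'E'
from scipy.spatial.transform import Rotation as Ro
def T():
    s=r.sense();return np.array(s['tool_pos']),Ro.from_euler('xyz',s['ee_rot'],degrees=True).as_matrix(),s
def togo(target,yaw):  # target TCP, stand yaw; prints shift in tool units and twist
    p,R,s=T();d=R.T@(np.array(target)-p)/.02
    zx=np.array([np.cos(yaw),np.sin(yaw),0]);best=[]
    for sg in(1,-1):
        z=sg*zx; v=R.T@z  # rotate about tool x by a: z-> (0,-sin a,cos a)
        best.append(np.arctan2(-v[1],v[2])/.08)
    print('shift units',d.round(2),'dist mm',(d*20).round(1),'twist units',np.round(best,2),'tilt',R[:,0].round(4));print('clock',s['clock'],'tcp',p.round(4),'F',s['contact_force'].round(1),'w',round(s['width'],3),'q',s['q'].round(1))
E
python3 - <<'E'
from h import *
from scipy.optimize import least_squares
Pt=camera_params('top');Ps=camera_params('side')
t=lambda u,v:(260+u/4.8-.4,135+v/4.8-.4); s=lambda u,v:(235+u/5-.4,165+v/5-.4)
obs=[(Pt,t(92,38),(.035,.18,.054)),(Pt,t(637,118),(.035,-.18,.054)),(Pt,t(127,496),(-.259,.11,.05)),(Pt,t(470,549),(-.259,-.11,.05)),
(Ps,s(62,198),(.035,.18,.054)),(Ps,s(475,30),(.035,-.18,.054)),(Ps,s(445,345),(-.259,.11,.044)),(Ps,s(700,218),(-.259,-.11,.044))]
def f(a): return np.concatenate([proj(P,S(*a,o))[0]-np.array(uv) for P,uv,o in obs])
q=least_squares(f,[.67,-.03,-.13]);print(q.x,np.degrees(q.x[2]),q.fun.reshape(-1,2).round(1))
togo([.42,0,.25],q.x[2])
print(T()[1])
E
```

```text
[ 0.68047864 -0.0315923  -0.15646295] -8.96466684490065 [[ 0.  -0.6]
 [ 1.7 -0.3]
 [-0.1  1.2]
 [ 0.3  1.3]
 [-2.1 -1.5]
 [-1.7 -1.1]
 [ 0.1  1.3]
 [ 0.7  0.9]]
shift units [ -0.94  19.42 -19.47] dist mm [ -18.8  388.3 -389.5] twist units [-12.79  26.48] tilt [-8.0e-04  1.6e-03 -1.0e+00]
clock 0.15 tcp [ 0.2093 -0.508   0.2305] F [0.5 0.9 0.1] w 0.997 q [65.2 17.8  0.8 86.7 -0.3 75.6 -1.6]
[[-7.70654132e-04  9.24586374e-01  3.80971708e-01]
 [ 1.63583652e-03  3.80972477e-01 -9.24584931e-01]
 [-9.99998365e-01 -8.93277625e-05 -1.80607018e-03]]
```

```bash
python3 -m inch '[[0,1,-1,0,-1],[0,1,-1,0,-1],[0,1,-1,0,-1],[0,1,-1,0,-1],[0,1,-1,0,-1],[0,1,-1,0,-1],[0,1,-1,0,-1],[0,1,-1,0,-1],[0,1,-1,0,-1],[0,1,-1,0,-1]]' 20; python3 -c "
from h import *
togo([.42,0,.25],-.156)"
```

```text
clock: 1.15
tool_pos: [0.3177, -0.2397, 0.2265]
ee_rot: [-145.1, 89.5, 146.6]
contact_force: [0.3, 0.9, -0.2]
width: 0.997
shift units [-1.16  9.19 -9.24] dist mm [ -23.1  183.9 -184.8] twist units [-12.93  26.34] tilt [-0.0072  0.0047 -1.    ]
clock 1.15 tcp [ 0.3177 -0.2397  0.2265] F [ 0.3  0.9 -0.2] w 0.997 q [ 46.5   0.9 -12.  107.5   0.2  72.2 -33.8]
```

```bash
python3 -m inch '[[-0.1,1,-1,0,-1],[-0.1,1,-1,0,-1],[-0.1,1,-1,0,-1],[-0.1,1,-1,0,-1],[-0.1,1,-1,0,-1],[-0.1,1,-1,0,-1],[-0.1,1,-1,0,-1],[-0.1,1,-1,0,-1],[-0.1,1,-1,0,-1],[-0.1,0.5,-0.5,0,-1]]' 20;python3 -m inch '[[0,0,0,-1,-1],[0,0,0,-1,-1],[0,0,0,-1,-1],[0,0,0,-1,-1],[0,0,0,-1,-1],[0,0,0,-1,-1],[0,0,0,-1,-1],[0,0,0,-1,-1],[0,0,0,-1,-1],[0,0,0,-1,-1],[0,0,0,-1,-1],[0,0,0,-1,-1]]'; python3 -c "
from h import *
togo([.42,0,.25],-.156)
cv2.imwrite('pics/w1.png',get_image('wrist'))"
```

```text
clock: 2.15
tool_pos: [0.4243, 0.0208, 0.2455]
ee_rot: [-140.1, 89.3, 151.8]
contact_force: [0.5, 0.3, 0.5]
width: 0.999
clock: 3.35
tool_pos: [0.4215, 0.0248, 0.2425]
ee_rot: [169.3, 88.9, 159.0]
contact_force: [-0.3, 0.1, -0.6]
width: 1.002
shift units [-0.38 -1.23  0.14] dist mm [ -7.7 -24.7   2.8] twist units [-0.3  38.97] tilt [-0.0177  0.0068 -0.9998]
clock 3.35 tcp [0.4215 0.0248 0.2425] F [-0.3  0.1 -0.6] w 1.002 q [ 28.1   5.1 -35.6 101.7   2.5  75.2 -18.3]
```

View pics/w1.png

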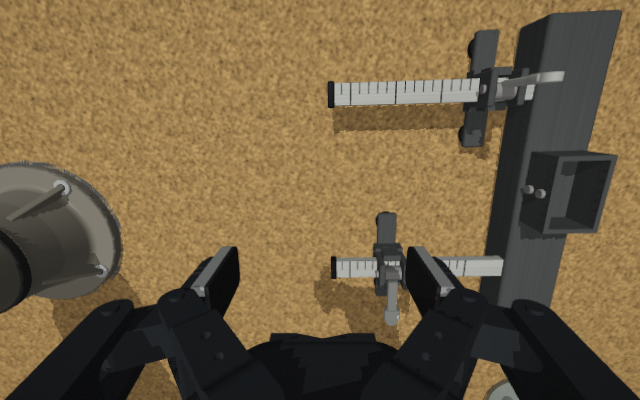

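```bash
python3 - <<'E'
from h import *
im=cv2.imread('pics/w1.png')
a=im[20:160,315:580];b=im[200:330,315:515]
cv2.imwrite('pics/w1a.png',cv2.resize(a,None,fx=3,fy=3,interpolation=cv2.INTER_CUBIC))
cv2.imwrite('pics/w1b.png',cv2.resize(b,None,fx=4,fy=4,interpolation=cv2.INTER_CUBIC))
E
```

```text
(no output)
```

View pics/w1a.png

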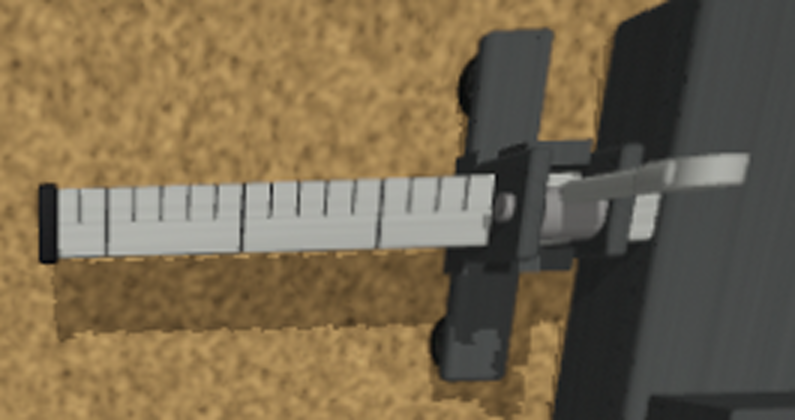

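View pics/w1b.png

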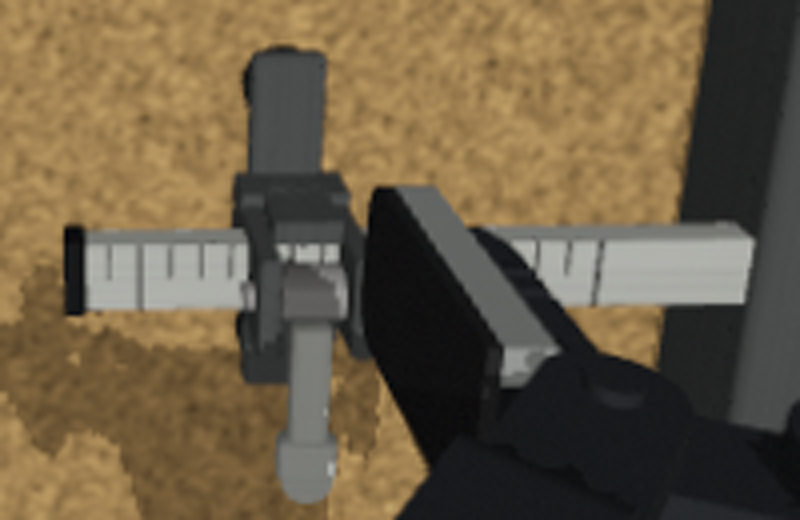

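```bash
python3 - <<'E'
from h import *
from scipy.optimize import least_squares
P=camera_params('wrist');print(P['extrinsics'].round(3))
a=lambda u,v:(315+(u+.5)/3-.5,20+(v+.5)/3-.5); b=lambda u,v:(315+(u+.5)/4-.5,200+(v+.5)/4-.5)
obs=[(a(40,185),(-.259,.122,.05)),(a(40,262),(-.259,.098,.05)),(b(66,228),(-.259,-.098,.05)),(b(66,313),(-.259,-.122,.05)),
(b(755,238),(-.035,-.098,.05)),(b(745,303),(-.035,-.122,.05)),(a(490,175),(-.0935,.122,.05)),(a(490,246),(-.0935,.098,.05))]
def f(q): return np.concatenate([proj(P,S(*q,o))[0]-np.array(uv) for uv,o in obs])
q=least_squares(f,[.68,-.03,-.15]);print(q.x,q.fun.reshape(-1,2).round(1))
X=q.x
# stand-frame readings on rail top
def st(uv,z=.05):
    p=atz(P,uv,z);d=p[:2]-X[:2];c,s=np.cos(X[2]),np.sin(X[2]);return np.array([c*d[0]+s*d[1],-s*d[0]+c*d[1]])*1000
for u,v in[(58,220),(79,200),(107,220),(134,200),(160,200),(189,200),(215,200),(242,220),(379,215),(469,190),(492,200),(488,240)]: print('A',u,st(a(u,v)).round(1))
for u,v in[(86,270),(108,260),(140,270),(172,260),(203,260),(232,260),(247,245),(245,285),(598,270)]: print('B',u,st(b(u,v)).round(1))
E
```

```text
[[ 0.984 -0.164 -0.07   0.436]
 [-0.177 -0.945 -0.277  0.097]
 [-0.02   0.285 -0.958  0.386]
 [ 0.     0.     0.     1.   ]]
[ 0.67765291 -0.03031768 -0.15342937] [[-0.8  0.9]
 [-0.4 -1.8]
 [-0.7  4.3]
 [-0.5 -1. ]
 [ 0.2  0.2]
 [-0.1  0.3]
 [ 2.5 -0.8]
 [-0.6 -0.8]]
A 58 [-251.6  110.7]
A 79 [-243.8  117.4]
A 107 [-233.5  110.2]
A 134 [-223.7  116.8]
A 160 [-214.1  116.6]
A 189 [-203.5  116.3]
A 215 [-194.1  116. ]
A 242 [-183.9  108.8]
A 379 [-134.1  109.1]
A 469 [-102.8  116.6]
A 492 [-94.2 112.9]
A 488 [-93.8  99.2]
B 86 [-251.5 -107.3]
B 108 [-244.2 -103.7]
B 140 [-233.6 -107.5]
B 172 [-223.  -103.9]
B 203 [-212.7 -104. ]
B 232 [-203.2 -104.1]
B 247 [-198.4  -98.7]
B 245 [-198.6 -113.5]
B 598 [ -83.7 -108.9]
```

```bash
python3 - <<'E'
from h import *
X=[.67765,-.0303,-.1534]
P=camera_params('wrist');Ps=camera_params('side')
def pad(x,y,th,L,h=.004):
    c,s=np.cos(th),np.sin(th); return S(*X,(x,y-L*c+h*s,.061+L*s+h*c))
for th in(1.4,1.5,1.57,1.65,1.75):
    u=proj(P,pad(-.075,.11,th,.074))[0];g=proj(P,pad(-.075,.11,th,.058))[0];us=proj(Ps,pad(-.075,.11,th,.074))[0]
    print(th,((u-[315,20]+.5)*3-.5).round(0),((g-[315,20]+.5)*3-.5).round(0),'side',((us-[235,165])*5).round(0))
t=pad(-.075,.11,1.57,.058)[0];print(t)
togo([t[0],t[1],.119-r.grasp_offset],X[2])
E
```

```text
1.4 [720. 214.] [679. 208.] side [253.  99.]
1.5 [728. 184.] [684. 186.] side [244. 102.]
1.57 [732. 163.] [687. 170.] side [237. 105.]
1.65 [735. 138.] [689. 153.] side [230. 109.]
1.75 [737. 109.] [691. 131.] side [220. 114.]
[0.62094274 0.09377561 0.11900317]
shift units [6.95 5.13 9.34] dist mm [139.  102.6 186.8] twist units [-0.3  38.97] tilt [-0.0179  0.0068 -0.9998]
clock 3.4 tcp [0.4215 0.0249 0.2424] F [-0.5 -0.5 -0. ] w 1.0 q [ 28.1   5.1 -35.6 101.7   2.5  75.2 -18.2]
```

```bash
python3 -m inch '[[0.3,0.52,0.94,-0.03,-1],[0.3,0.52,0.94,-0.03,-1],[0.3,0.52,0.94,-0.03,-1],[0.3,0.52,0.94,-0.03,-1],[0.3,0.52,0.94,-0.03,-1],[0.3,0.52,0.94,-0.03,-1],[0.3,0.52,0.94,-0.03,-1],[0.3,0.52,0.94,-0.03,-1],[0.3,0.52,0.94,-0.03,-1],[0.3,0.52,0.94,-0.03,-1],[0,0,0,0,-1]]'; python3 -c "
from h import *
togo([.621,.0938,.1003],-.1534)
cv2.imwrite('pics/w2.png',get_image('wrist'))"
```

```text
clock: 4.5
tool_pos: [0.629, 0.0935, 0.1711]
ee_rot: [-172.9, 88.5, 177.0]
contact_force: [-0.3, -0.3, -0.6]
width: 1.001
shift units [ 3.55 -0.04 -0.3 ] dist mm [70.9 -0.8 -6.1] twist units [-0.28 38.99] tilt [-0.0256  0.0013 -0.9997]
clock 4.5 tcp [0.629  0.0935 0.1711] F [-0.3 -0.3 -0.6] w 1.001 q [ 10.2  34.9 -33.3  74.5  18.3  77.3 -32.8]
```

View pics/w2.png

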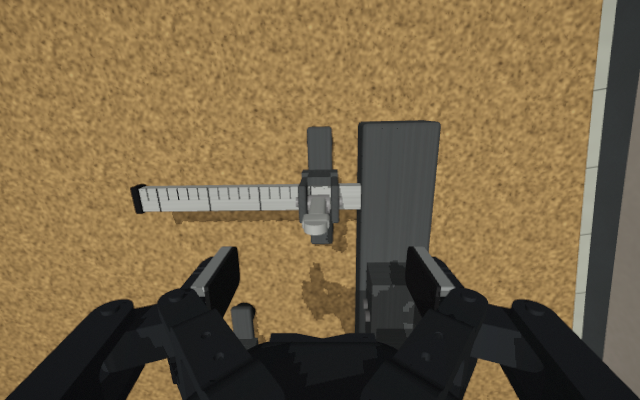

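```bash
python3 - <<'E'
from h import *
im=cv2.imread('pics/w2.png')
X=[.67765,-.0303,-.1534]
P=camera_params('wrist')
pts=[(-.259,.122,.05),(-.259,.098,.05),(-.0935,.122,.05),(-.0935,.098,.05),(.035,.18,.054),(-.035,.18,.054),(-.085,.114,.135),(-.065,.114,.135),(-.085,.118,.135),(-.065,.11,.135),(-.085,.114,.119)]
uv=proj(P,S(*X,pts));print(uv.round(1))
b=cv2.resize(im[110:260,125:450],None,fx=2.4,fy=2.4,interpolation=cv2.INTER_CUBIC)
for u in uv: cv2.circle(b,tuple(int(k) for k in ((u-[125,110]+.5)*2.4)),2,(0,0,255),-1)
cv2.imwrite('pics/w2z.png',b)
E
```

```text
[[131.7 186.9]
 [136.9 210.1]
 [300.7 184.5]
 [301.7 208. ]
 [443.8 119. ]
 [363.2 121. ]
 [301.1 226.3]
 [330.3 226. ]
 [300.9 220.9]
 [330.4 231.4]
 [303.3 217.9]]
```

View pics/w2z.png

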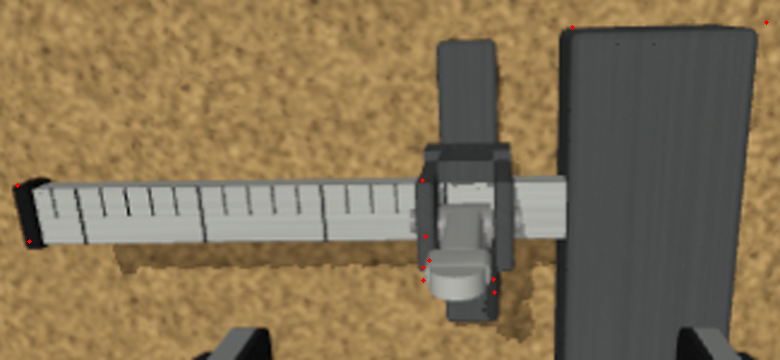

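```bash
python3 -m inch '[[0.6,0,-0.05,-0.1,-1],[0.6,0,-0.05,-0.1,-1],[0.6,0,-0.05,-0.1,-1],[0.6,0,-0.05,0,-1],[0.6,0,-0.05,0,-1],[0.3,0,-0.05,0,-1],[0,0,0,0,-1]]'; python3 -c "
from h import *
togo([.621,.0938,.1003],-.1534)"
```

```text
clock: 5.25
tool_pos: [0.6154, 0.0913, 0.1003]
ee_rot: [-166.3, 88.3, -175.0]
contact_force: [-0.5, 0.8, 1.0]
width: 1.0
shift units [-0.01  0.17  0.26] dist mm [-0.2  3.3  5.1] twist units [ 2.000e-02 -3.925e+01] tilt [-0.03   -0.0026 -0.9995]
clock 5.25 tcp [0.6154 0.0913 0.1003] F [-0.5  0.8  1. ] w 1.0 q [ 10.7  36.9 -32.8  82.   20.   68.7 -33.3]
```

```bash
python3 -m inch '[[0,0.15,0.26,0,-1],[0,0,0,0,-0.5],[0,0,0,0,0],[0,0,0,0,0.4],[0,0,0,0,0.6],[0,0,0,0,0.8],[0,0,0,0,1],[0,0,0,0,1],[0,0,0,0,1]]' 20; python3 -c "
from h import *
togo([.621,.0938,.1003],-.1534)
cv2.imwrite('pics/w3.png',get_image('wrist'))"
```

```text
clock: 6.15
tool_pos: [0.6226, 0.0945, 0.1022]
ee_rot: [-167.5, 88.4, -176.2]
contact_force: [-1.5, 0.3, -0.0]
width: 0.232
shift units [ 0.1  -0.05 -0.07] dist mm [ 2.  -1.  -1.4] twist units [ 2.000e-02 -3.925e+01] tilt [-0.027  -0.0018 -0.9996]
clock 6.15 tcp [0.6226 0.0945 0.1022] F [-1.5  0.3 -0. ] w 0.232 q [ 10.2  37.5 -32.7  80.7  20.2  69.3 -33.4]
```

View pics/w3.png

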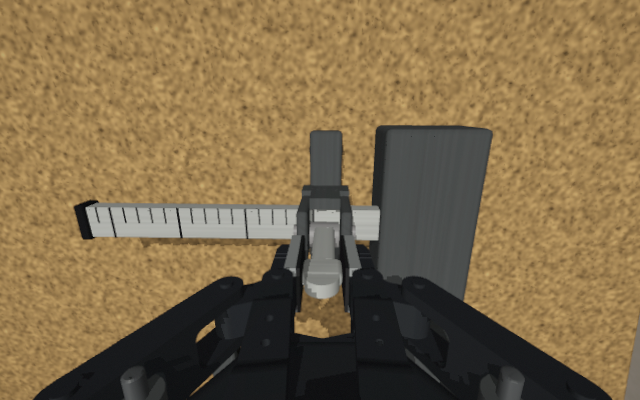

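```bash
python3 -m inch '[[0.01,0,-0.5,0,1],[0.01,0,-0.5,0,1],[0.01,0,-0.5,0,1],[0.01,0,-0.5,0,1],[0.01,0,-0.5,0,1]]'; python3 -c "
from h import *
a=-.1534;o=np.array([.6226,.0945,.1022])-.105*np.array([np.cos(a),np.sin(a),0])
togo(o,a)"
```

```text
clock: 6.7
tool_pos: [0.5764, 0.1017, 0.1022]
ee_rot: [-171.2, 89.1, 179.9]
contact_force: [2.0, 0.3, -2.4]
width: 0.231
shift units [ 0.05 -0.01 -2.91] dist mm [  0.9  -0.1 -58.2] twist units [-1.000e-02  3.926e+01] tilt [-0.0156  0.     -0.9999]
clock 6.7 tcp [0.5764 0.1017 0.1022] F [ 2.   0.3 -2.4] w 0.231 q [ 11.6  32.4 -33.9  89.4  18.9  65.  -35.4]
```

```bash
python3 -m inch '[[0.03,0,-0.5,0,1],[0.02,0,-0.5,0,1],[0.02,0,-0.5,0,1],[0.01,0,-0.5,0,1],[0.01,0,-0.5,0,1],[0.01,0,-0.4,0,1],[0,0,0,0,1],[0,0,0,0,1]]'; python3 -c "
from h import *
a=-.1534;o=np.array([.6226,.0945,.1022])-.105*np.array([np.cos(a),np.sin(a),0])
togo(o,a)
P=camera_params('wrist');print(repr(P['extrinsics']))
cv2.imwrite('pics/w4.png',get_image('wrist'))"
```

```text
clock: 7.5
tool_pos: [0.5154, 0.1113, 0.1022]
ee_rot: [-169.0, 89.5, -177.8]
contact_force: [3.4, 0.2, -3.2]
width: 0.227
shift units [-0.   -0.01  0.18] dist mm [-0.  -0.2  3.5] twist units [-0.   39.27] tilt [-9.e-03 -3.e-04 -1.e+00]
clock 7.5 tcp [0.5154 0.1113 0.1022] F [ 3.4  0.2 -3.2] w 0.227 q [ 12.9  26.1 -35.7  99.2  16.9  60.7 -37.4]
array([[ 0.98817642, -0.143447  , -0.05413251,  0.52665401],
       [-0.15296977, -0.94630657, -0.28478786,  0.18484233],
       [-0.01037399,  0.28970129, -0.95706089,  0.24496222],
       [ 0.        ,  0.        ,  0.        ,  1.        ]])
```

View pics/w4.png

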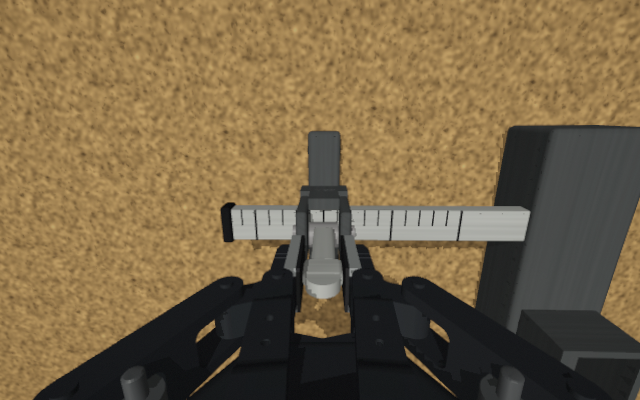

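```bash
python3 - <<'E'
from h import *
im=cv2.imread('pics/w4.png')
b=cv2.resize(im[180:260,210:370],None,fx=5,fy=5,interpolation=cv2.INTER_CUBIC)
cv2.imwrite('pics/w4z.png',b)
E
```

```text
(no output)
```

View pics/w4z.png

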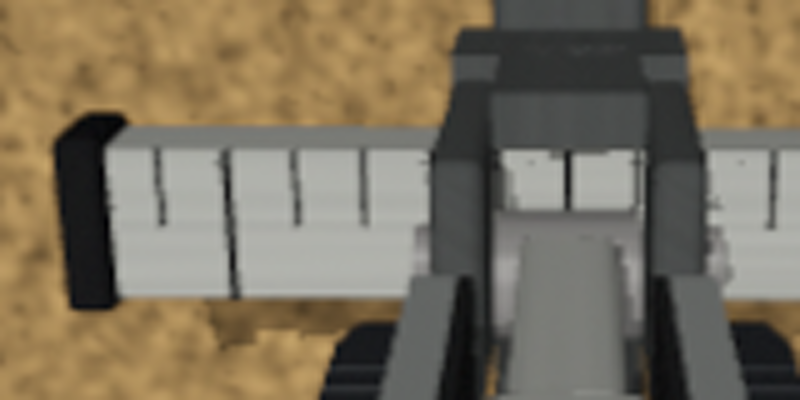

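```bash
cat > rect.py <<'E'
from h import *
X=[.67765,-.0303,-.1534]
def rect(im,P,yc,x0=-.262,x1=-.16,k=7):
    xs=np.arange(x0*1000,x1*1000,1/k);ys=np.arange(20,-20,-1/k)
    g=np.array([[x/1000,yc+y/1000,.05] for y in ys for x in xs])
    uv=proj(P,S(*X,g)).astype(np.float32).reshape(len(ys),len(xs),2)
    o=cv2.remap(im,uv,None,cv2.INTER_CUBIC)
    for x in range(int(x0*1000),int(x1*1000)):
        if x%10==0:
            u=int((x-x0*1000)*k);cv2.line(o,(u,0),(u,12),(0,0,255),1);cv2.putText(o,str(x),(u,24),0,.35,(0,0,255))
    return o
E
python3 - <<'E'
from rect import *
from bench import camera_params
P=camera_params('wrist');P4=dict(P)
# w1 camera: rebuild from TCP pose at w1
R4=T()
p1=np.array([.4215,.0248,.2425]);R1=Ro.from_euler('xyz',[169.3,88.9,159.0],degrees=True).as_matrix()
p4,Rm4,_=R4
E4=P['extrinsics'];Ec=np.eye(4);Ec[:3,:3]=Rm4.T@E4[:3,:3];Ec[:3,3]=Rm4.T@(E4[:3,3]-p4)
E1=np.eye(4);E1[:3,:3]=R1@Ec[:3,:3];E1[:3,3]=R1@Ec[:3,3]+p1
P1=dict(P);P1['extrinsics']=E1
print(E1.round(3))
for nm,PP in(('w1',P1),('w4',P4)):
    c=PP['extrinsics'][:3,3]-[*X[:2],0];a=X[2];print(nm,'cam stand x',c[0]*np.cos(a)+c[1]*np.sin(a), 'y',-c[0]*np.sin(a)+c[1]*np.cos(a))
a=rect(cv2.imread('pics/w1.png'),P1,-.11);b=rect(cv2.imread('pics/w4.png'),P4,.11)
cv2.imwrite('pics/rect.png',np.vstack([a,b]))
E
```

```text
[[ 0.984 -0.166 -0.07   0.436]
 [-0.179 -0.944 -0.277  0.097]
 [-0.02   0.285 -0.958  0.386]
 [ 0.     0.     0.     1.   ]]
w1 cam stand x -0.2582880422221495 y 0.08894153178157047
w4 cam stand x -0.18208559121672224 y 0.18955641264573694
```

View pics/rect.png

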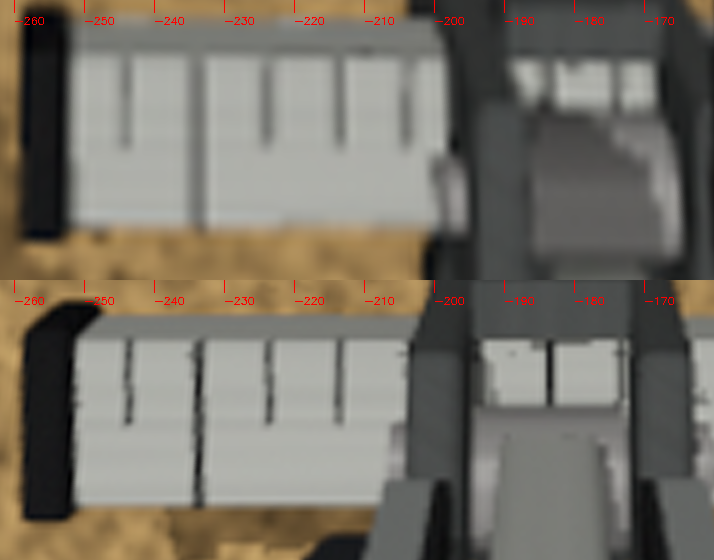

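```bash
python3 - <<'E'
from rect import *
P=camera_params('wrist');p4,Rm4,_=T()
E4=P['extrinsics'];R1=Ro.from_euler('xyz',[169.3,88.9,159.0],degrees=True).as_matrix()
E1=np.eye(4);E1[:3,:3]=R1@Rm4.T@E4[:3,:3];E1[:3,3]=R1@Rm4.T@(E4[:3,3]-p4)+[.4215,.0248,.2425]
P['extrinsics']=E1
im=cv2.cvtColor(cv2.imread('pics/w1.png'),cv2.COLOR_BGR2GRAY)
def prof(yc,ys,x0,x1):
    xs=np.arange(x0,x1,.25);v=0
    for y in ys:
        uv=proj(P,S(*X,[[x/1000,(yc+y)/1000,.05] for x in xs])).astype(np.float32)
        v=v+cv2.remap(im,uv[None],None,cv2.INTER_LINEAR)[0].astype(float)
    return xs,v/len(ys)
for nm,yc in(('locked',-110),('loose',110)):
    for ys in((7,8,9),(9,10),(2,3)):
        xs,v=prof(yc,ys,-250,-85)
        mins=[(xs[i]) for i in range(2,len(v)-2) if v[i]==v[i-4 if i>4 else 0:i+5].min() and v[i]<v[max(0,i-12):i+12].max()-25 and v[i]>70]
        i=[j for j in range(40,len(v)-8) if v[j]<110 and v[j:j+8].max()<110][0]
        lo,hi=v[i:i+12].min(),v[i-16:i].max();t=(lo+hi)/2
        j=i
        while v[j]<t:j-=1
        e=xs[j]+.25*(v[j]-t)/(v[j]-v[j+1])
        print(nm,ys,'mins',mins,'edge',round(e,2),int(lo),int(hi))
E
```

```text
locked (7, 8, 9) mins [np.float64(-244.0), np.float64(-233.5), np.float64(-224.0), np.float64(-213.5), np.float64(-204.25), np.float64(-183.25), np.float64(-174.0), np.float64(-104.0), np.float64(-93.75)] edge -198.22 36 174
locked (9, 10) mins [np.float64(-243.75), np.float64(-233.5), np.float64(-224.0), np.float64(-213.5), np.float64(-204.25), np.float64(-183.5), np.float64(-183.25), np.float64(-174.0), np.float64(-104.25), np.float64(-94.0)] edge -198.28 37 171
locked (2, 3) mins [np.float64(-244.0), np.float64(-233.25), np.float64(-224.0), np.float64(-213.5), np.float64(-204.0), np.float64(-103.75), np.float64(-94.5)] edge -198.07 36 172
loose (7, 8, 9) mins [np.float64(-243.5), np.float64(-233.5), np.float64(-223.75), np.float64(-213.75), np.float64(-204.0), np.float64(-193.25), np.float64(-163.75), np.float64(-154.0), np.float64(-143.5), np.float64(-143.25), np.float64(-133.75), np.float64(-124.0), np.float64(-123.75), np.float64(-113.5), np.float64(-103.75)] edge -93.99 32 176
loose (9, 10) mins [np.float64(-243.5), np.float64(-233.75), np.float64(-233.5), np.float64(-223.75), np.float64(-213.75), np.float64(-203.0), np.float64(-193.25), np.float64(-164.0), np.float64(-163.75), np.float64(-154.0), np.float64(-143.5), np.float64(-133.75), np.float64(-123.25), np.float64(-113.5), np.float64(-103.0)] edge -94.03 28 175
loose (2, 3) mins [np.float64(-243.5), np.float64(-233.5), np.float64(-223.75), np.float64(-213.75), np.float64(-203.75), np.float64(-194.0), np.float64(-184.0), np.float64(-183.75), np.float64(-183.5), np.float64(-183.25), np.float64(-173.25), np.float64(-163.5), np.float64(-153.75), np.float64(-144.0), np.float64(-133.25), np.float64(-123.5), np.float64(-113.75), np.float64(-103.25)] edge -94.11 45 175
```

```bash
python3 -m inch '[[0,0,0.21,0,1],[0,0,0,0,1]]'; cat > arc.py <<'E'
from rect import *
import sys
a=X[2];ex=np.array([np.cos(a),np.sin(a),0]);ey=np.array([-np.sin(a),np.cos(a),0]);ref=np.array([.6226,.0945,.1022])
org=np.array([X[0],X[1],0])
def rel(p,R):
    g=p-R[:,0]*r.grasp_offset
    d=g-org;return np.array([d@ex,d@ey-.11,g[2]-.061])*1000
def status():
    p,R,s=T();g=rel(p,R);print('clock',round(s['clock'],2),'travel',((ref-p)@ex*1000).round(2),'grasp rel x,y,z',g.round(1),'rad',np.hypot(g[1],g[2]).round(1),'theta',np.arctan2(g[2],-g[1]).round(3)-np.arctan2(4,58).round(3),'F stand',(s['contact_force']@np.c_[ex,ey,[0,0,1]]).round(1),'w',round(s['width'],3),'R',R[:,0].round(3))
    return p,R,g
def way(ths,L=.058,h=.004,D=104.2):
    p,R,g=status();prev=p
    for th in ths:
        c,s=np.cos(th),np.sin(th)
        gt=org+ex*(((ref-org)@ex)-D/1000)+ey*(.11-L*c+h*s)+np.array([0,0,.061+L*s+h*c])
        t=gt+R[:,0]*r.grasp_offset
        t=t+ex*((ref-ex*D/1000-t)@ex)
        print(th,'units',(R.T@(t-prev)/.02).round(3));prev=t
E
python3 -c "
from arc import *
way([1.57,1.4,1.25,1.1,.95,.8,.65,.5,.35,.2,.1,0],L=.0595)
cv2.imwrite('pics/w5.png',get_image('wrist'))"
```

```text
clock: 7.75
tool_pos: [0.5205, 0.1104, 0.1022]
ee_rot: [-170.4, 89.5, -179.2]
contact_force: [3.0, -1.2, -1.5]
width: 0.228
clock 7.75 travel 103.33 grasp rel x,y,z [-176.6    5.1   59.9] rad 60.1 theta 1.587 F stand [ 3.1 -0.7 -1.5] w 0.228 R [-0.009 -0.    -1.   ]
1.57 units [ 0.021 -0.057 -0.043]
1.4 units [ 0.01  -0.506  0.   ]
1.25 units [ 0.08  -0.44   0.001]
1.1 units [ 0.145 -0.423  0.002]
0.95 units [ 0.206 -0.396  0.002]
0.8 units [ 0.263 -0.361  0.003]
0.65 units [ 0.314 -0.318  0.003]
0.5 units [ 0.358 -0.267  0.003]
0.35 units [ 0.394 -0.211  0.004]
0.2 units [ 0.421 -0.149  0.004]
0.1 units [ 0.291 -0.064  0.003]
0 units [ 0.296 -0.034  0.003]
```

```bash
python3 -m inch '[[0,-0.25,-0.05,0,1],[0.01,-0.3,-0.01,0,1],[0.03,-0.3,-0.01,0,1],[0.08,-0.3,-0.01,0,1],[0,0,0,0,1]]'; python3 -c "
from arc import *
way([1.25,1.1,.95,.8,.65,.5,.35,.2,.1,0],L=.0595)"
```

```text
clock: 8.3
tool_pos: [0.5184, 0.0978, 0.1019]
ee_rot: [97.8, 89.0, 89.3]
contact_force: [3.5, 0.0, -3.4]
width: 0.228
clock 8.3 travel 103.47 grasp rel x,y,z [-176.9   -8.    59.6] rad 60.1 theta 1.368 F stand [ 3.5  0.6 -3.4] w 0.228 R [ 0.     0.017 -1.   ]
1.25 units [ 0.087 -0.349 -0.038]
1.1 units [ 0.137 -0.425 -0.001]
0.95 units [ 0.199 -0.4   -0.001]
0.8 units [ 0.256 -0.366 -0.001]
0.65 units [ 0.308 -0.323 -0.001]
0.5 units [ 0.353 -0.274 -0.   ]
0.35 units [ 0.39  -0.218  0.   ]
0.2 units [ 0.418 -0.157  0.   ]
0.1 units [ 0.29  -0.069  0.   ]
0 units [ 0.295 -0.04   0.001]
```

```bash
python3 -m inch '[[0.08,-0.5,-0.07,0,1],[0.13,-0.5,-0.05,0,1],[0.17,-0.5,-0.05,0,1],[0.2,-0.5,-0.04,0,1]]'; python3 -c "
from arc import *
way([1.1,.95,.8,.65,.5,.35,.2,.1,0],L=.0595)"
```

```text
clock: 8.7
tool_pos: [0.5126, 0.0701, 0.0923]
ee_rot: [77.9, 87.9, 69.8]
contact_force: [4.8, 5.8, -2.7]
width: 0.229
clock 8.7 travel 104.98 grasp rel x,y,z [-178.6  -36.7   50. ] rad 62.1 theta 0.869 F stand [ 3.9  6.5 -2.7] w 0.229 R [ 0.013  0.035 -0.999]
1.1 units [-0.216  0.672  0.049]
0.95 units [ 0.191 -0.404 -0.006]
0.8 units [ 0.249 -0.371 -0.006]
0.65 units [ 0.302 -0.329 -0.006]
0.5 units [ 0.348 -0.28  -0.006]
0.35 units [ 0.386 -0.225 -0.005]
0.2 units [ 0.415 -0.165 -0.005]
0.1 units [ 0.289 -0.075 -0.003]
0 units [ 0.295 -0.046 -0.003]
```

```bash
python3 -m inch '[[0.35,-0.25,0.01,0,1],[0.4,-0.3,-0.02,0,1],[0.4,-0.25,-0.02,0,1]]'; python3 -c "
from arc import *
way([.65,.5,.35,.2,.1,0],L=.0595)"
```

```text
clock: 9.0
tool_pos: [0.5152, 0.053, 0.0736]
ee_rot: [61.5, 87.7, 53.2]
contact_force: [0.9, 1.4, 7.1]
width: 0.228
clock 9.0 travel 99.78 grasp rel x,y,z [-173.6  -53.2   31.3] rad 61.7 theta 0.463 F stand [0.6 1.5 7.1] w 0.228 R [ 0.024  0.032 -0.999]
0.65 units [-0.383  0.429 -0.21 ]
0.5 units [ 0.348 -0.28  -0.009]
0.35 units [ 0.386 -0.225 -0.01 ]
0.2 units [ 0.415 -0.165 -0.01 ]
0.1 units [ 0.289 -0.074 -0.006]
0 units [ 0.295 -0.045 -0.006]
```

```bash
python3 - <<'E'
from arc import *
P=camera_params('wrist');im=get_image('wrist');cv2.imwrite('pics/w6.png',im)
cv2.imwrite('pics/w6r.png',np.vstack([rect(im,P,.11),cv2.resize(im,(714,446))[100:380]]));status()
E
```

```text
clock 9.05 travel 99.86 grasp rel x,y,z [-173.7  -54.    30.2] rad 61.8 theta 0.441 F stand [4.5 1.  2.5] w 0.225 R [ 0.024  0.032 -0.999]
```

View pics/w6r.png

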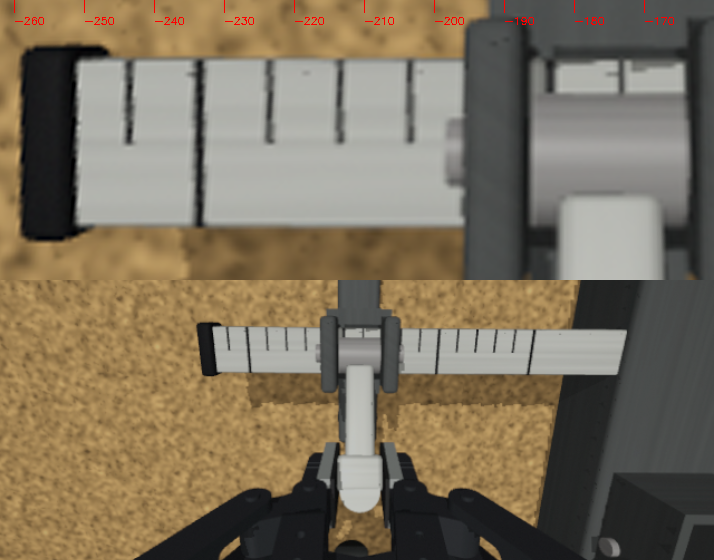

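```bash
python3 -m inch '[[-0.4,0.25,-0.12,0,1],[-0.4,0.35,-0.12,0,1],[-0.25,0.3,-0.1,0,1]]'; python3 -c "
from arc import *
way([.8,.65,.5,.35,.2,.1,0],L=.0595)"
```

```text
clock: 9.35
tool_pos: [0.5064, 0.0678, 0.0903]
ee_rot: [73.4, 88.1, 64.9]
contact_force: [3.7, -1.0, -6.8]
width: 0.231
clock 9.35 travel 110.78 grasp rel x,y,z [-184.4  -39.9   48. ] rad 62.4 theta 0.8089999999999999 F stand [ 3.8 -0.4 -6.8] w 0.231 R [ 0.014  0.029 -0.999]
0.8 units [0.133 0.058 0.328]
0.65 units [ 0.304 -0.328 -0.005]
0.5 units [ 0.349 -0.279 -0.005]
0.35 units [ 0.387 -0.223 -0.005]
0.2 units [ 0.416 -0.163 -0.005]
0.1 units [ 0.289 -0.073 -0.003]
0 units [ 0.295 -0.044 -0.003]
```

```bash
python3 -m inch '[[0.05,0,0.28,0,1],[0,0,0,0,1]]'; python3 -c "
from arc import *
way([.8,.65],L=.0595)"
```

```text
clock: 9.55
tool_pos: [0.5125, 0.0666, 0.0903]
ee_rot: [70.1, 88.2, 61.7]
contact_force: [3.6, 0.8, -5.8]
width: 0.229
clock 9.55 travel 104.56 grasp rel x,y,z [-178.2  -40.    48. ] rad 62.5 theta 0.806 F stand [ 3.4  1.4 -5.8] w 0.229 R [ 0.015  0.027 -1.   ]
0.8 units [0.126 0.068 0.017]
0.65 units [ 0.304 -0.327 -0.005]
```

```bash
python3 -m inch '[[0.3,-0.2,-0.03,0,1]]'; python3 -c "
from arc import *
way([.65,.5],L=.0595)"; python3 -m inch '[[0.3,-0.2,-0.03,0,1]]'; python3 -c "
from arc import *
way([.65,.5],L=.0595)"
```

```text
clock: 9.65
tool_pos: [0.514, 0.0626, 0.0863]
ee_rot: [61.3, 88.1, 52.9]
contact_force: [2.8, -2.3, 10.5]
width: 0.227
clock 9.65 travel 102.45 grasp rel x,y,z [-176.2  -43.8   44. ] rad 62.1 theta 0.7190000000000001 F stand [ 3.1 -1.8 10.5] w 0.227 R [ 0.02   0.027 -0.999]
0.65 units [ 0.238 -0.065 -0.092]
0.5 units [ 0.35  -0.278 -0.007]
clock: 9.75
tool_pos: [0.5156, 0.0586, 0.0822]
ee_rot: [54.5, 87.9, 46.1]
contact_force: [1.9, 0.1, 6.1]
width: 0.23
clock 9.75 travel 100.23 grasp rel x,y,z [-174.1  -47.5   39.9] rad 62.0 theta 0.6299999999999999 F stand [1.9 0.4 6.1] w 0.23 R [ 0.026  0.027 -0.999]
0.65 units [ 0.034  0.127 -0.198]
0.5 units [ 0.35  -0.278 -0.009]
```

```bash
python3 -m inch '[[-0.1,0.08,-0.2,0,1],[0,0,0,0,1]]'; python3 -c "
from arc import *
way([.65,.5],L=.0595)"
```

```text
clock: 9.95
tool_pos: [0.512, 0.0609, 0.0842]
ee_rot: [55.4, 87.8, 46.9]
contact_force: [1.7, -0.4, -1.6]
width: 0.225
clock 9.95 travel 104.19 grasp rel x,y,z [-178.1  -45.8   41.8] rad 62.0 theta 0.6719999999999999 F stand [ 1.7 -0.1 -1.6] w 0.225 R [ 0.026  0.028 -0.999]
0.65 units [ 0.134  0.037 -0.003]
0.5 units [ 0.349 -0.279 -0.009]
```

```bash
python3 -m inch '[[0.3,-0.2,-0.13,0,1]]'; python3 -c "
from arc import *
status()"; python3 -m inch '[[0.33,-0.18,-0.13,0,1]]'; python3 -c "
from arc import *
way([.5,.35,.2,.1,0],L=.0595)"
```

```text
clock: 10.05
tool_pos: [0.5114, 0.0574, 0.0798]
ee_rot: [49.4, 87.6, 40.9]
contact_force: [3.9, -2.0, 7.9]
width: 0.219
clock 10.05 travel 104.22 grasp rel x,y,z [-178.2  -49.3   37.5] rad 62.0 theta 0.581 F stand [ 4.1 -1.4  7.9] w 0.219 R [ 0.031  0.027 -0.999]
clock: 10.15
tool_pos: [0.5109, 0.0541, 0.0748]
ee_rot: [44.6, 87.4, 36.1]
contact_force: [2.5, -2.2, 7.6]
width: 0.228
clock 10.15 travel 104.25 grasp rel x,y,z [-178.3  -52.7   32.5] rad 61.9 theta 0.48300000000000004 F stand [ 2.8 -1.8  7.6] w 0.228 R [ 0.036  0.027 -0.999]
0.5 units [0.026 0.119 0.003]
0.35 units [ 0.387 -0.224 -0.014]
0.2 units [ 0.416 -0.163 -0.014]
0.1 units [ 0.289 -0.073 -0.01 ]
0 units [ 0.295 -0.044 -0.01 ]
```

```bash
python3 -m inch '[[0.38,-0.13,-0.14,0,1]]'; python3 -c "
from arc import *
status()"; python3 -m inch '[[0.4,-0.11,-0.14,0,1]]'; python3 -c "
from arc import *
status()";  python3 -m inch '[[0.4,-0.08,-0.14,0,1]]'; python3 -c "
from arc import *
way([.2,.1,0],L=.0615)"
```

```text
clock: 10.25
tool_pos: [0.5105, 0.0512, 0.0691]
ee_rot: [39.5, 87.2, 30.9]
contact_force: [2.3, -2.8, 9.8]
width: 0.23
clock 10.25 travel 104.12 grasp rel x,y,z [-178.3  -55.6   26.8] rad 61.7 theta 0.379 F stand [ 2.7 -2.4  9.8] w 0.23 R [ 0.042  0.025 -0.999]
clock: 10.35
tool_pos: [0.5104, 0.0487, 0.0629]
ee_rot: [35.2, 86.9, 26.6]
contact_force: [2.1, -2.8, 9.8]
width: 0.23
clock 10.35 travel 103.92 grasp rel x,y,z [-178.2  -58.1   20.6] rad 61.6 theta 0.272 F stand [ 2.5 -2.5  9.8] w 0.23 R [ 0.048  0.024 -0.999]
clock: 10.45
tool_pos: [0.5103, 0.0468, 0.0568]
ee_rot: [31.7, 86.7, 23.1]
contact_force: [2.2, -1.9, 9.4]
width: 0.233
clock 10.45 travel 103.72 grasp rel x,y,z [-178.1  -59.9   14.4] rad 61.6 theta 0.16699999999999998 F stand [ 2.5 -1.6  9.4] w 0.233 R [ 0.053  0.023 -0.998]
0.2 units [-0.085  0.025 -0.02 ]
0.1 units [ 0.298 -0.075 -0.015]
0 units [ 0.304 -0.045 -0.015]
```

```bash
python3 - <<'E'
from arc import *
P=camera_params('wrist');im=get_image('wrist');cv2.imwrite('pics/w7.png',im)
c=P['extrinsics'][:3,3]-org;print('cam stand',c@ex,c@ey,c[2])
cv2.imwrite('pics/w7r.png',np.vstack([rect(im,P,.11),cv2.resize(im,(714,446))[100:380]]));status()
E
```

```text
cam stand -0.1857990356284483 0.12045648484048012 0.20164956765730174
clock 10.5 travel 103.83 grasp rel x,y,z [-178.2  -60.1   13.6] rad 61.6 theta 0.153 F stand [ 4.6 -0.7  3.2] w 0.226 R [ 0.053  0.023 -0.998]
```

View pics/w7r.png

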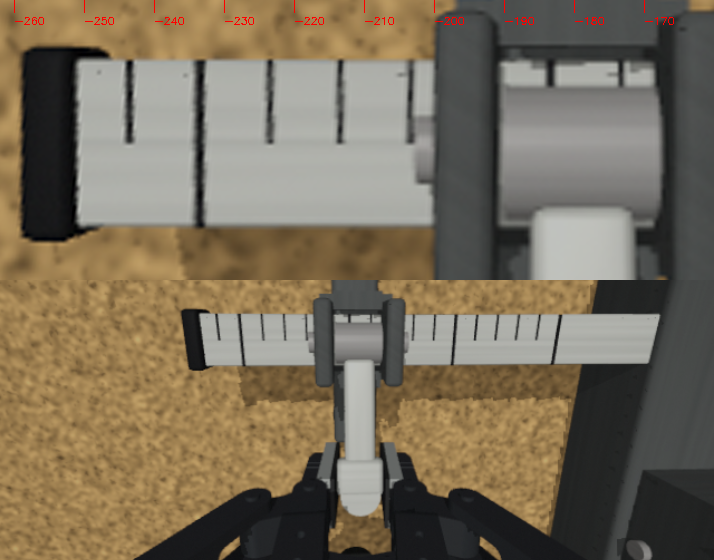

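```bash
python3 - <<'E'
from arc import *
P=camera_params('wrist')
im=cv2.imread('pics/w7.png')
o=rect(im,P,.11,-.21,-.15,12);cv2.imwrite('pics/w7s.png',o)
E
```

```text
(no output)
```

View pics/w7s.png

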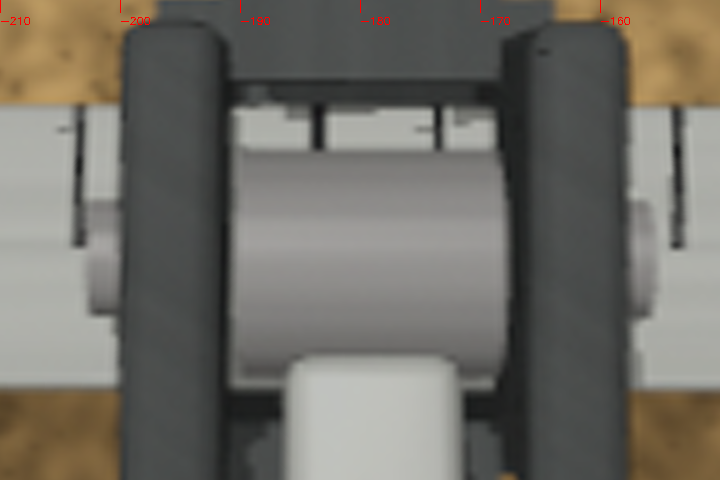

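```bash
python3 -m inch '[[0.4,-0.04,-0.12,0,1]]'; python3 -c "
from arc import *
status()"; python3 -m inch '[[0.4,-0.02,-0.12,0,1]]'; python3 -c "
from arc import *
status()"
```

```text
clock: 10.6
tool_pos: [0.5107, 0.0455, 0.05]
ee_rot: [28.8, 86.4, 20.1]
contact_force: [1.6, -3.1, 8.3]
width: 0.23
clock 10.6 travel 103.14 grasp rel x,y,z [-177.6  -61.2    7.7] rad 61.7 theta 0.055999999999999994 F stand [ 2.1 -2.8  8.3] w 0.23 R [ 0.059  0.022 -0.998]
clock: 10.7
tool_pos: [0.5109, 0.0448, 0.0437]
ee_rot: [26.5, 86.2, 17.7]
contact_force: [2.3, -0.6, 7.7]
width: 0.228
clock 10.7 travel 102.74 grasp rel x,y,z [-177.3  -61.8    1.4] rad 61.8 theta -0.04700000000000001 F stand [ 2.4 -0.3  7.7] w 0.228 R [ 0.064  0.02  -0.998]
```

```bash
python3 -m inch '[[0.3,0,-0.1,0,1]]'; python3 -c "
from arc import *
status()"; python3 -m inch '[[0.3,0,-0.1,0,1]]'; python3 - <<'E'
from arc import *
status()
P=camera_params('wrist');im=get_image('wrist');cv2.imwrite('pics/w8.png',im)
c=P['extrinsics'][:3,3]-org;print('cam stand',c@ex,c@ey,c[2])
cv2.imwrite('pics/w8r.png',np.vstack([cv2.resize(rect(im,P,.11,-.21,-.15,12),(640,427)),im[200:360]]));status()
im=get_image('side');cv2.imwrite('pics/s8.png',cv2.resize(im[150:250,230:390],None,fx=5,fy=5,interpolation=cv2.INTER_CUBIC))
E
```

```text
clock: 10.8
tool_pos: [0.5114, 0.0446, 0.0397]
ee_rot: [24.6, 86.0, 15.7]
contact_force: [-5.2, -3.6, 26.0]
width: 0.223
clock 10.8 travel 102.3 grasp rel x,y,z [-177.   -62.    -2.6] rad 62.0 theta -0.112 F stand [-4.6 -4.3 26. ] w 0.223 R [ 0.068  0.019 -0.998]
clock: 10.9
tool_pos: [0.5118, 0.0446, 0.0376]
ee_rot: [21.9, 85.8, 13.0]
contact_force: [-8.4, -3.0, 39.1]
width: 0.226
clock 10.9 travel 101.85 grasp rel x,y,z [-176.6  -61.8   -4.7] rad 62.0 theta -0.14500000000000002 F stand [-7.9 -4.3 39.1] w 0.226 R [ 0.072  0.017 -0.997]
cam stand -0.18633557431292824 0.11897132079441439 0.1821547001946547
clock 10.95 travel 101.9 grasp rel x,y,z [-176.7  -61.8   -4.5] rad 61.9 theta -0.14200000000000002 F stand [-7.8 -5.9 29.3] w 0.23 R [ 0.072  0.016 -0.997]
```

View pics/w8r.png

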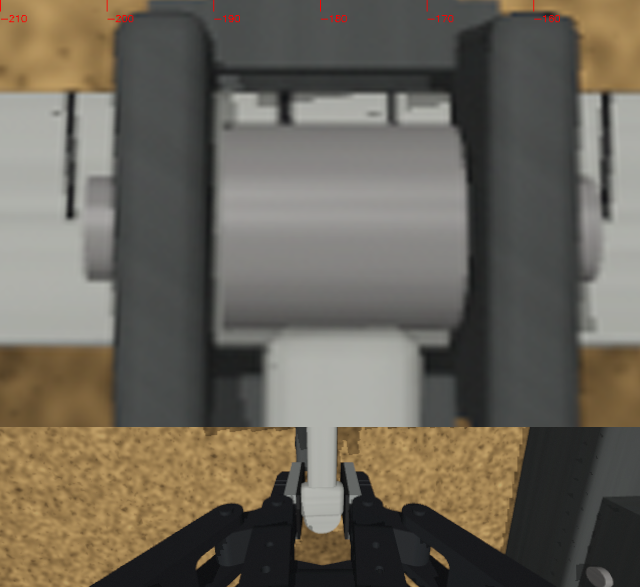

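View pics/s8.png

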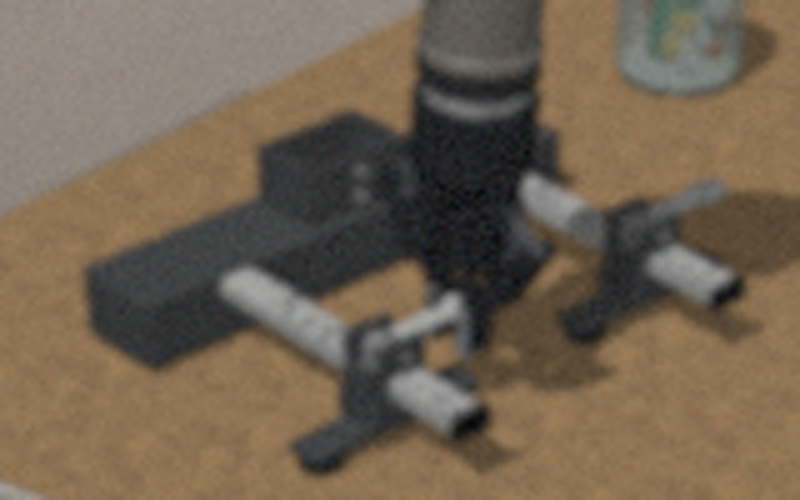

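```bash
python3 - <<'E'
from arc import *
P=camera_params('wrist');Ps=camera_params('side')
for th in(0,.1,.2,.35):
    f=lambda L,h,x=-.1791,yc=.11:S(*X,(x,yc-L*np.cos(th)+h*np.sin(th),.061+L*np.sin(th)+h*np.cos(th)))
    print(th,'wrist tip',proj(P,f(.074,.004))[0].round(1),'pad start half-width',proj(P,f(.05,.008,-.1891))[0].round(1),proj(P,f(.05,.008,-.1691))[0].round(1),'side tip',((proj(Ps,f(.074,.004))[0]-[230,150]+.5)*5).round(0),'locked side',((proj(Ps,f(.074,.004,-.1794,-.11))[0]-[230,150]+.5)*5).round(0))
im=cv2.imread('pics/w8.png');cv2.imwrite('pics/w8p.png',cv2.resize(im[230:370,260:390],None,fx=4.2,fy=4.2,interpolation=cv2.INTER_CUBIC))
status()
E
```

```text
0 wrist tip [321.6 301. ] pad start half-width [299.3 260. ] [344.5 258.5] side tip [475. 302.] locked side [720. 189.]
0.1 wrist tip [322.7 309.6] pad start half-width [299.2 263.3] [346.2 261.7] side tip [474. 292.] locked side [719. 180.]
0.2 wrist tip [323.8 317.5] pad start half-width [298.9 265.7] [348.  263.9] side tip [473. 283.] locked side [718. 170.]
0.35 wrist tip [325.8 327.8] pad start half-width [298.5 267. ] [351.  265.1] side tip [468. 270.] locked side [716. 158.]
clock 11.0 travel 101.93 grasp rel x,y,z [-176.7  -61.8   -4.4] rad 61.9 theta -0.14 F stand [-5.8 -4.7 27. ] w 0.229 R [ 0.072  0.016 -0.997]
```

View pics/w8p.png

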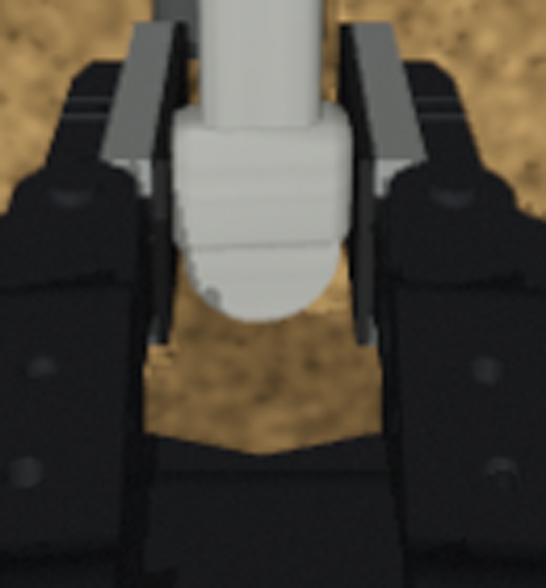

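```bash
python3 -m inch '[[0.1,0,-0.08,0,1],[0.1,0,-0.05,0,1]]'; python3 - <<'E'
from arc import *
status()
P=camera_params('wrist');im=get_image('wrist');cv2.imwrite('pics/w9.png',im)
c=P['extrinsics'][:3,3]-org;print('cam stand',c@ex,c@ey,c[2])
cv2.imwrite('pics/w9r.png',np.vstack([cv2.resize(rect(im,P,.11,-.21,-.15,12),(640,427)),im[200:360]]));status()
E
```

```text
clock: 11.2
tool_pos: [0.5117, 0.0448, 0.0388]
ee_rot: [18.6, 85.5, 9.7]
contact_force: [-0.4, -1.6, 6.6]
width: 0.229
clock 11.2 travel 102.03 grasp rel x,y,z [-176.9  -61.7   -3.5] rad 61.8 theta -0.126 F stand [-0.1 -1.7  6.6] w 0.229 R [ 0.078  0.013 -0.997]
cam stand -0.18740158405935056 0.11943213426252079 0.18311317535340482
clock 11.25 travel 102.04 grasp rel x,y,z [-176.9  -61.7   -3.6] rad 61.8 theta -0.128 F stand [-0.1 -1.8 12.1] w 0.224 R [ 0.078  0.013 -0.997]
```

View pics/w9r.png

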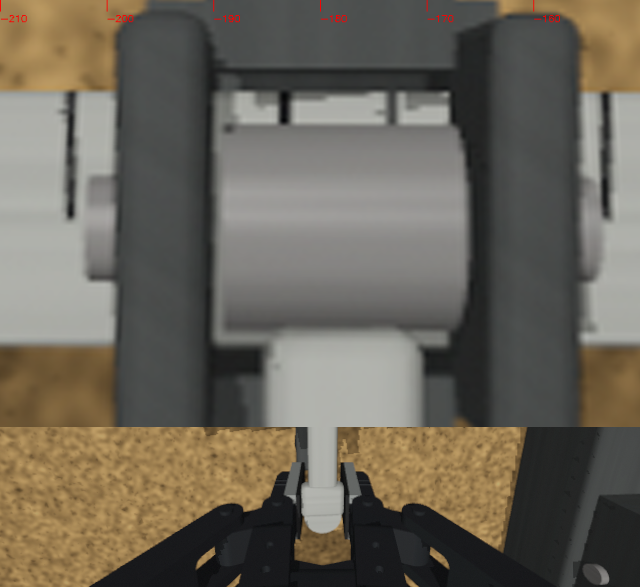

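```bash
python3 -m inch '[[0.2,0,-0.1,0,1]]'; python3 - <<'E'
from arc import *
status()
im=get_image('top');cv2.imwrite('pics/t9.png',cv2.resize(im[100:300,120:500],None,fx=2,fy=2));status()
E
```

```text
clock: 11.35
tool_pos: [0.512, 0.0446, 0.038]
ee_rot: [16.6, 85.3, 7.6]
contact_force: [-6.0, -3.3, 30.2]
width: 0.226
clock 11.35 travel 101.72 grasp rel x,y,z [-176.7  -61.8   -4.4] rad 61.9 theta -0.14 F stand [-5.4 -4.2 30.2] w 0.226 R [ 0.082  0.011 -0.997]
clock 11.4 travel 101.78 grasp rel x,y,z [-176.7  -61.8   -4.2] rad 61.9 theta -0.137 F stand [-3.6 -4.  23.5] w 0.228 R [ 0.082  0.011 -0.997]
```

View pics/t9.png

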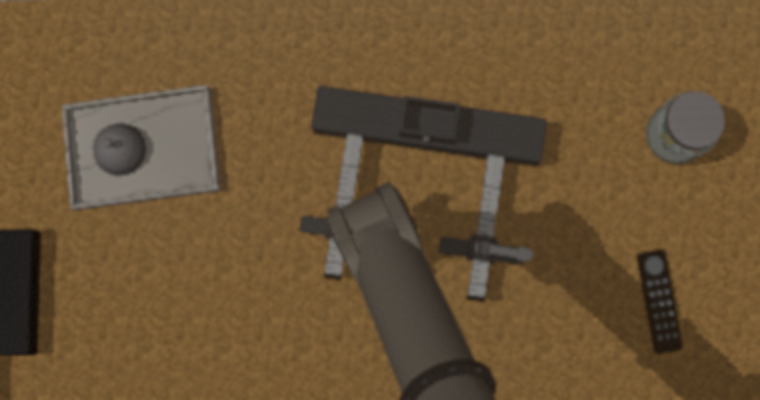

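Both legs stand at the same mark, the lever is on its stop and the grip still holds. The tray, bell, jar and remote have not moved.

```bash
python3 -c "
from bench import r
print(r.close_job())"
```

```text
the job is handed in; nothing more can be done
None
```

The loose left leg is drawn out to the locked leg's mark and its lever is pressed down onto the stop. I handed the job in at 11.4 s with the gripper still pinching the lever paddle at 20 N.

- **Leg position:** the last wrist picture put the loose leg at about x = -179.1 mm in the stand's frame. The locked leg measured about -179.4 mm. I trust each reading to about 0.7 mm.
- **Travel reading disagrees:** at the end the travel of the gripper's tip read 101.8 mm, against a target of 104.2 mm. The tool had tilted about 5° while pressing, which shifts that reading, so I relied on the pictures.
- **Lever:** the upward force rose from about 8 N during the swing to a 39 N peak, which I took as reaching the stop. The side picture matched a shut lever. The wrist picture fitted only to a few pixels, within 0.1 rad of shut. At hand-in I was still pressing down with about 24 N.
- **Slip on the way:** during my first press down, with the lever at about 0.45 rad, the leg slid back about 4 mm. I raised the lever to about 0.8 rad without letting go. That overshot, to about 111 mm of travel. I drew the leg back to the mark and pressed the lever down in smaller steps.
- **Surroundings:** in the last top picture the locked leg, tray, bell, jar and remote looked undisturbed.

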